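Cork moisture reading before bottling

ROBOT

A 6-joint arm with a two-finger parallel gripper is mounted at the origin on a cart in front of the work surface, level with it; the furniture and walls round the work are solid. World frame = base frame: x ahead of the robot, y to its left, z up, the work surface at z = 0. Lengths are in m, angles in rad, forces in N, time in s.
With the tool pointing down it reaches from about 0.225 to 0.725 m from the base axis. Payload 3.1 kg.
Tool frame: the origin (TCP) lies between the finger pads; the fingertips stand 8 mm ahead of it and the grasp point (between the pads) lies 11 mm behind it (env.tips_ahead is the distance from the TCP to the fingertips, in m); z points along the fingers, y is the line along which they close (so a half turn about z gives the same grasp; the last joint's range is limited). The gripper opens to 85 mm and grips with 20 to 120 N. Pads are 22 mm wide; open, the fingers measure 114 mm over their backs; the gripper's body (76 mm by 85 mm) begins 54 mm behind the grasp point. The pads swing forward as they close: fully open they stand 13 mm farther back than shut.
Start: joints at [1.074, 0.048, 0.099, 1.622, 0, 1.443], TCP at [0.189, 0.49, 0.239] pointing down, gripper open.
Joint ranges: [-2.91, 2.91], [-0.99, 1.94], [-1.21, 1.42], [-2.12, 2.29], [-1.49, 1.47], [-3.14, 3.14]. Speed limits (rad/s): [2.79, 2.79, 3.14, 3.14, 3.14, 3.14].

INTERFACE

Orientations are given as a unit quaternion [x, y, z, w].
In Python, from rig import env, eyes, workorder, probe_bus gives the robot as it stands (env), with the cameras (eyes), the job (workorder) and the readings (probe_bus).
- The arm moves only by the shell command python3 jog.py, which reads ROWS from standard input. ROWS is a JSON object whose key "steps" holds a list of rows, 1 to 10 of them, each of 5 numbers: dx, dy, dz in parts of the range, where 1.0 means 0.8 m, then a turn about the tool's z in a scale on which 1.0 is 4 rad, then the finger opening in m; each row is the pose to reach, as a shift and turn from the pose commanded when the command began, along the tool's axes at that moment; what a row does not reach only later rows make up. A row lasts 1/10 s, in which the tool goes at most 0.05 m and 0.15 rad, less where a joint would pass 70% of its speed; a pose out of reach is approached as far as the arm can. The fingers move at their own pace and stop on an object; the grip force is fixed at half the most. Time passes only in rows, so rows that do not move let the fingers close. It prints the time, the measured TCP pose, the force, the opening and the grip force at its end. No shift or turn number may pass 1 either way. Input that does not fit is refused with a message, and nothing moves.
- probe_bus.state(): the state, without advancing time (a new reading comes with each control period).
- eyes.capture(name): name is "side" or "top" or "wrist"; returns a dict with "img" (384x512x3 uint8, red, green, blue), "mtx" (3x3 intrinsics, pixels), "R" (3x3) and "t" (3): a world point X has camera coordinates R X + t. Camera axes: x right, y down, z forward; pixel columns grow to the right and rows downward; lengths in m; the calibration is good to about 2 mm. A picture is of the moment at which its call begins. There is no depth.
- workorder.hand_in(): hands the job in; it is judged then, once.
The state is a dict: "time_s": time; "joint_positions": joint angles; "joint_velocities": joint speeds; "joint_torque": joint torques, N m; "eef_pos": TCP position; "ee_rot": TCP orientation; "contact_force": force on the tool from outside, world axes, zero at the start; "wrist_torque": the same for the moment, N m; "opening": finger opening in m; "gripper_force": force on a finger pad.
Only numpy, scipy, OpenCV 4.12 (cv2) and the standard library are available. Lean on these libraries where they do the work, as an engineer would, in place of code of your own. Each camera call takes 0.05 s, during which the arm holds its last target. There are 200 camera calls.

TASK

Take a moisture reading of the sample cork: stand the ink-ringed cork, ring up, fully down in the round cork holder and let go of it while the meter is still in its cradle. Then lift the hand-held moisture meter out of its cradle and, keeping it upright, press its spring-loaded contact head gently on the ink ring, so that the spring gives by about half but does not bottom out. Finish while still holding the meter there, plumb and under that light push; leave the loose end cap and plain cork alone.

Things in the scene. Friction and masses are not known exactly. Their poses are not given: they have to be found in the camera images.
- cork: sample cork, natural cork cylinder 24 mm across and 44 mm tall, standing on its end on the table, its upper end stamped with a dark ink ring 14 mm across; 12 g. Origin: centre of its lower end; z axis along the cork, towards the ringed end
- cork_top (a point): centre of the ink ring on the cork's upper end, 44 mm above its origin
- holder: cork holder, fixed to the table: grey 68 x 68 mm base plate 12 mm high with a round black socket, 51 to 59 mm across outside, its rim 30 mm above the table. Round bore 32 mm wide, flaring to 40 mm over its top 6 mm; brass floor 12 mm above the table. A seated cork's top is 56 mm above the table. Origin: centre of the underside, z up
- seat (a point): centre of the bore's floor, 12 mm above the table: where the cork's lower end goes
- cradle: meter cradle, fixed to the table: base 72 x 68 mm, two upright grey cheeks whose tops, 50 mm above the table, carry the meter's housing; lips reach up to 59 mm round the housing's foot with 2 mm play. Lift the meter straight up at least 55 mm to clear it. Origin: centre of the underside, z up; its open front faces -x
- meter: hand-held moisture meter, upright in the cradle, 0.2 kg: grey housing 30 (x) x 44 (y) x 84 (z) mm, display on its -x face, ribbed grip patches on its two y faces (take it there, across 44 mm); below it a black neck 22 mm across, 18 mm long, then the contact head. Origin: centre of the housing's underside (50 mm above the table in the cradle); z up. Its yaw is the cradle's
- meter_top (a point): centre of the housing's top face, 84 mm above the meter's origin
- head_tip (a point): centre of the flat underside of the contact head, a brass disc 13 mm across; 35 mm below the meter's origin when the spring is relaxed
- meter_head (a joint): how far the contact head is pushed up into the meter, m: 0 relaxed, 0.011 at its stop. Spring: about 2 N to start it, then 0.45 N per mm, about 7 N just before the stop; half way is about 4 to 4.5 N
- end_cap: loose flat steel pipe end cap, 51 mm across, 9 mm high; leave alone. Origin: centre of underside
- plain_cork: another cork, lying on its side, no ink ring, 24 x 44 mm; leave alone. Origin: under its middle

How it is judged:
On the way:
1. the ringed cork stands fully down in the holder, ring up and let go, the meter still in its cradle (horizontal distance between cork and seat below 0.006 m and z of cork in the frame of seat below 0.003 m and angle between cork's own z axis and vertical below 0.12 rad and z of cork_top in the frame of seat above 0.03 m and contact force between the fingers and cork below 0.05 N and z of meter in the frame of cradle below 0.053 m and horizontal distance between meter and cradle below 0.006 m), for 0.2 s.
At the end, for the whole second after the job is handed in: Cork in the bore to within 3 mm, ring up, untouched by fingers; the gripper holds the meter still, within 0.1 rad of plumb, head within 6 mm of the ring's centre, pushed in 2 to 9.5 mm with 2.3 to 8 N on the cork; the meter touches neither holder nor cradle (horizontal distance between cork and seat below 0.006 m and z of cork in the frame of seat below 0.003 m and z of cork_top in the frame of seat above 0.03 m and angle between cork's own z axis and vertical below 0.12 rad and contact force between each of the arm, the fingers and cork below 0.05 N and horizontal distance between head_tip and cork_top below 0.006 m and contact force between meter and cork between 2.3 and 8 N and value of joint meter_head between 0.002 and 0.0095 m and angle between meter's own z axis and vertical below 0.1 rad and contact force between the fingers and meter above 2 N and contact force between meter and holder below 0.05 N and contact force between meter and cradle below 0.05 N and linear speed of meter below 0.02 m/s); the arm keeps its last pose, push and grip.
It fails at once if the meter is tipped over or dropped (more than 0.5 rad from upright) (angle between meter's own z axis and vertical above 0.5 rad).
It fails at once if the meter is pressed hard on the cork (over 15 N) (contact force between meter and cork above 15 N).
It fails at once if the end cap is disturbed (over 20 mm) (distance of end_cap from where it was at the start of the episode above 0.02 m).
It fails at once if the plain cork is disturbed (over 20 mm) (distance of plain_cork from where it was at the start of the episode above 0.02 m).
It also fails if it takes over 53 s, if anything falls off the work surface, if the arm or the gripper's body presses on something with over 40 N, if the wrist force passes 120 N, or if a joint passes its speed limit or range.

## Working session

There is one attempt and no reset: what is moved stays moved. The work goes in short steps, Python scripts to look and compute and a shell command to move; the robot and the scene stay as the last step left them, time stands still between calls to the robot, and variables do not carry over. Pictures are saved under pics/ and viewed, at most 14 in all, crops included, and the job is handed in when it is done.

```bash
ls; mkdir -p pics
python3 - <<'E'
from rig import env, eyes, workorder, probe_bus
import cv2
s=probe_bus.state(); print(s['time_s'],s['eef_pos'],s['ee_rot'],s['opening'])
for n in("top","side"):
    c=eyes.capture(n); cv2.imwrite(f"pics/{n}0.png",c['img'][:,:,::-1]); print(n,c['mtx'].round(1).tolist(),c['R'].round(3).tolist(),c['t'].round(3).tolist())
E
```

```text
jog.py
pics
rig.py
0.0 [0.18895893 0.48917041 0.23810372] [ 1.83353430e-01  9.83046345e-01 -1.12299473e-03 -3.78131111e-04] 0.08526569279142161
top [[408.6, 0.0, 261.8], [0.0, 408.6, 198.6], [0.0, 0.0, 1.0]] [[-0.029, -1.0, -0.008], [-0.992, 0.03, -0.124], [0.124, 0.004, -0.992]] [-0.198, 0.565, 0.888]
side [[450.1, 0.0, 250.3], [0.0, 450.1, 197.2], [0.0, 0.0, 1.0]] [[-0.871, -0.491, 0.018], [-0.284, 0.472, -0.835], [0.401, -0.732, -0.55]] [0.37, 0.34, 0.514]
```

View pics/top0.png

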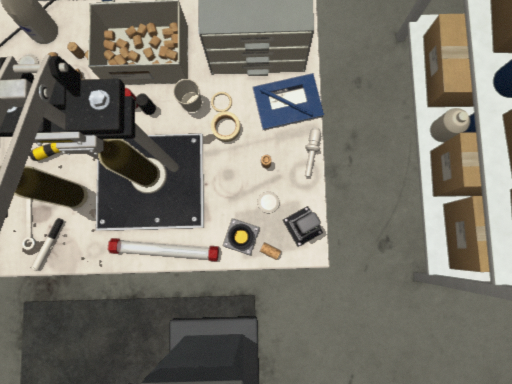

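View pics/side0.png

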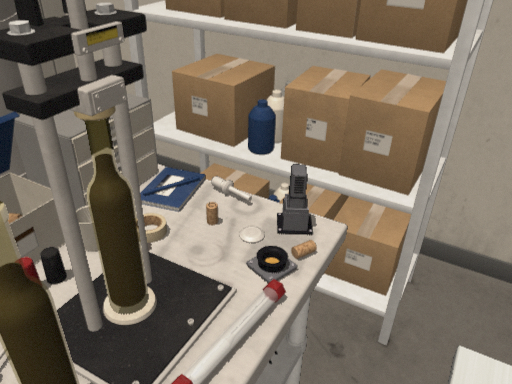

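The top view shows the ringed cork at about (266,161), the holder at (240,237), the meter and cradle at (304,226), the end cap at (268,202) and the plain cork at (270,251). In the side view the cork is at (212,213), the holder at (271,260) and the meter at (295,190).

```bash
cat > h.py <<'E'
import numpy as np, cv2
from scipy.spatial.transform import Rotation as Rn
def ray(c,u,v):
    R,t=np.array(c['R']),np.array(c['t']); o=-R.T@t
    return o, R.T@np.linalg.inv(c['mtx'])@np.array([u,v,1.])
def plane(c,u,v,z):
    o,d=ray(c,u,v); return o+d*(z-o[2])/d[2]
def proj(c,X):
    p=np.array(c['mtx'])@(np.array(c['R'])@np.array(X)+np.array(c['t'])); return p[:2]/p[2]
def tri(c1,p1,c2,p2):
    (o1,d1),(o2,d2)=ray(c1,*p1),ray(c2,*p2)
    s=np.linalg.lstsq(np.c_[d1,-d2],o2-o1,rcond=None)[0]
    a,b=o1+s[0]*d1,o2+s[1]*d2; return (a+b)/2,np.linalg.norm(a-b)
E
python3 - <<'E'
from rig import env, eyes, workorder, probe_bus
from h import *
T=eyes.capture("top");S=eyes.capture("side")
print('cork',plane(T,266,158,.044),plane(S,212,204,.044))
print('holder',plane(T,240,237,.03),plane(S,270,259,.03))
print('meter',plane(T,306,222,.134),plane(S,297,168,.134))
def crop(c,x,y,w,h,k): return cv2.resize(c['img'][y:y+h,x:x+w,::-1],None,fx=k,fy=k,interpolation=cv2.INTER_CUBIC)
a=crop(T,215,145,120,120,5); b=crop(S,200,155,130,130,5)
cv2.imwrite('pics/a.png',a);cv2.imwrite('pics/b.png',b[:600])
E
```

```text
cork [ 0.6498853  -0.22647428  0.044     ] [ 0.64332012 -0.22751885  0.044     ]
holder [ 0.47412034 -0.16285264  0.03      ] [ 0.47135044 -0.15258879  0.03      ]
meter [ 0.49672617 -0.30148769  0.134     ] [ 0.49646653 -0.3043976   0.134     ]
```

View pics/a.png

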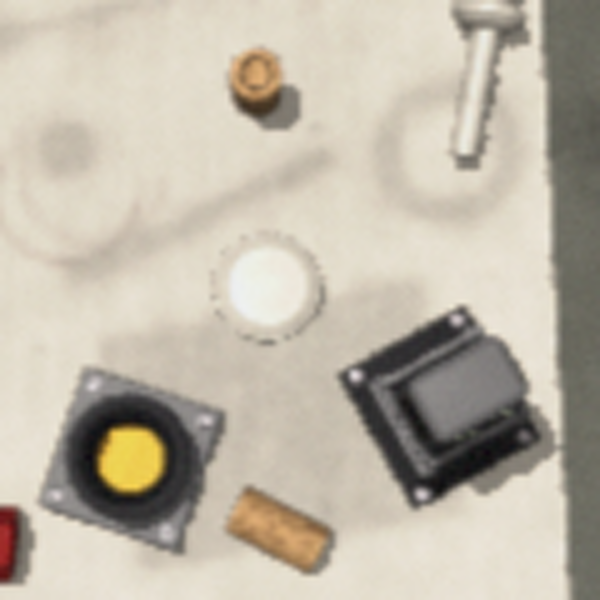

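View pics/b.png

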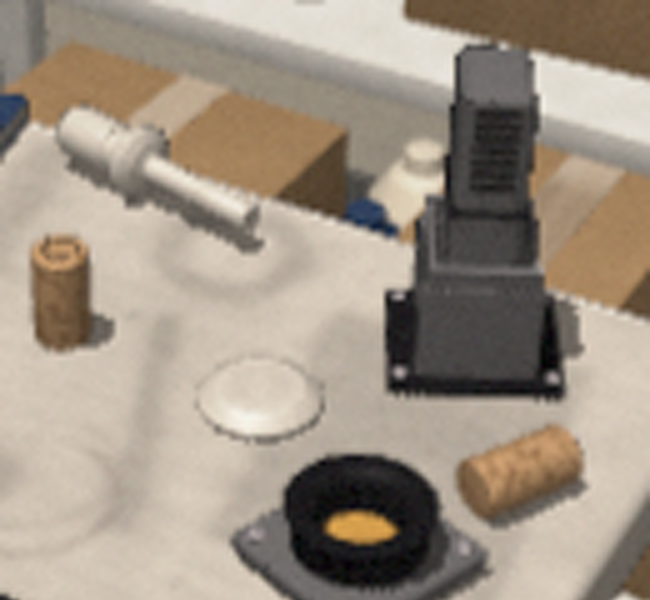

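Crop a shows the ink ring at (257,71), the holder screws around (130,458) and the cradle screws at (459,319), (356,376), (423,494) and (527,436). Crop b shows the ribbed grip patch on the meter's upper half at about y 108–193. Next I'll turn these into positions.

Run:
```python
from rig import env, eyes, workorder, probe_bus
from h import *
np.set_printoptions(precision=4,suppress=True)
T=eyes.capture("top");S=eyes.capture("side")
A=lambda x,y:(215+(x+.5)/5-.5,145+(y+.5)/5-.5)
B=lambda x,y:(200+(x+.5)/5-.5,155+(y+.5)/5-.5)
print('cork tri',tri(T,A(257,71),S,B(62,246)), plane(T,*A(257,71),.044))
hs=[plane(T,*A(*p),.012) for p in((94,384),(206,420),(166,533),(56,495))]
print('holder',np.mean(hs,0),[np.linalg.norm(hs[i]-hs[i-1]) for i in range(4)])
cs=[plane(T,*A(*p),.008) for p in((459,319),(356,376),(423,494),(527,436))]
print('cradle',np.mean(cs,0),[np.linalg.norm(cs[i]-cs[i-1]) for i in range(4)])
for i in(1,2): d=cs[i]-cs[i-1]; print('edge ang',np.degrees(np.arctan2(d[1],d[0])))
hsv=lambda c:cv2.cvtColor(c['img'],cv2.COLOR_RGB2HSV)
fl=[]
for c,(x,y,w,h) in((T,(222,217,40,40)),(S,(260,250,25,20))):
    m=cv2.inRange(hsv(c),(12,150,120),(35,255,255))[y:y+h,x:x+w]; M=cv2.moments(m,True)
    u=(x+M['m10']/M['m00'],y+M['m01']/M['m00']); fl.append(u); print('floor',M['m00'],u,plane(c,*u,.012))
print('cams',-np.array(T['R']).T@T['t'],-np.array(S['R']).T@S['t'])
mc=np.mean(cs,0)
for z in(.05,.08,.1,.134): print(z,[(proj(S,[mc[0],mc[1],z])-[200,155])*5+2, (proj(T,[mc[0],mc[1],z])-[215,145])*5+2])
print('tips',env.tips_ahead, 'tcp px',proj(T,[.189,.489,.238]),proj(T,[.28,.0,.24]))
s=probe_bus.state();R=Rn.from_quat(s['ee_rot']).as_matrix();print(R)
for g in([.28,.15,.238],[.28,-.15,.238],[.65,-.227,.15]): print(g,R.T@(np.array(g)-s['eef_pos']))
```

```text
cork tri (array([ 0.6459, -0.2274,  0.0442]), np.float64(0.004538128441864921)) [ 0.648  -0.2264  0.044 ]
holder [ 0.4766 -0.1634  0.012 ] [np.float64(0.053461462905088866), np.float64(0.054103511449780824), np.float64(0.05447886041082075), np.float64(0.05317318607059863)]
cradle [ 0.4963 -0.3067  0.008 ] [np.float64(0.062027696544734445), np.float64(0.05462718595557956), np.float64(0.06201223907271509), np.float64(0.054854680308043614)]
edge ang 117.22031096335665
edge ang -152.4376237774138
floor 143.0 (240.88111888111888, 236.27272727272728) [ 0.4763 -0.1638  0.012 ]
floor 67.0 (271.5223880597015, 260.1044776119403) [ 0.4763 -0.17    0.012 ]
cams [ 0.4444 -0.218   0.9498] [0.2127 0.3977 0.5603]
0.05 [array([474.1355, 245.4081]), array([449.9818, 400.4621])]
0.08 [array([479.6021, 182.9535]), array([456.766 , 396.1899])]
0.1 [array([483.3601, 140.0198]), array([461.553 , 393.1754])]
0.134 [array([489.9683,  64.5233]), array([470.2256, 387.714 ])]
tips 0.008 tcp px [-156.6712  417.2422] [137.8679 352.2493]
[[-0.9328  0.3605 -0.0004]
 [ 0.3605  0.9328 -0.0007]
 [ 0.0001 -0.0008 -1.    ]]
[0.28, 0.15, 0.238] [-0.2071 -0.2839  0.0011]
[0.28, -0.15, 0.238] [-0.3153 -0.5638  0.0013]
[0.65, -0.227, 0.15] [-0.6882 -0.5021  0.0892]
```

The manual's scale: shifts go in shares of 0.8 m and turns go in shares of 4 rad. Converting my numbers, -0.42 m is -0.525, -0.24 m is -0.3.

```bash
for i in 1; do echo '{"steps": [[-0.0375,-0.05,0,0,0.085],[-0.075,-0.1,0,0,0.085],[-0.1125,-0.15,0,0,0.085],[-0.15,-0.2,0,0,0.085],[-0.1875,-0.25,0,0,0.085],[-0.225,-0.3,0,0,0.085],[-0.2588,-0.355,0,0,0.085],[-0.2813,-0.4125,0,0,0.085],[-0.3038,-0.47,0,0,0.085],[-0.325,-0.525,0,0,0.085]]}' | python3 jog.py; done
```

```text
time_s: 1.3
eef_pos: [0.28, 0.0024, 0.2395]
ee_rot: [0.183, 0.983, -0.0, 0.001]
contact_force: [0.7, 0.2, 0.0]
opening: 0.0852
gripper_force: 0.0
```

Scaled: -0.37 m is -0.4625, -0.288 m is -0.36.

```bash
echo '{"steps": [[-0.0225,-0.0563,0,0,0.085],[-0.045,-0.1125,0,0,0.085],[-0.0675,-0.175,0,0,0.085],[-0.125,-0.175,0,0,0.085],[-0.1875,-0.1725,0,0,0.085],[-0.25,-0.1713,0,0,0.085],[-0.3125,-0.17,0,0,0.085],[-0.36,-0.1688,0,0,0.085],[-0.4125,-0.15,0.025,0,0.085],[-0.4625,-0.1288,0.05,0,0.085]]}' | python3 jog.py
python3 - <<'E'
from rig import env, eyes, workorder, probe_bus
from h import *
np.set_printoptions(precision=4,suppress=True)
s=probe_bus.state();R=Rn.from_quat(s['ee_rot']).as_matrix();print(s['eef_pos'],R.T@(np.array([.647,-.227,.15])-s['eef_pos']))
c=eyes.capture("wrist");cv2.imwrite('pics/w1.png',c['img'][:,:,::-1])
for X in([.647,-.227,.044],[.4766,-.1636,.012],[.4963,-.3067,.134],[.4963,-.3067,.008]): print(proj(c,X))
E
```

```text
time_s: 2.3
eef_pos: [0.5906, -0.2264, 0.1993]
ee_rot: [0.184, 0.983, -0.0, 0.001]
contact_force: [-0.4, -1.0, -0.4]
opening: 0.0852
gripper_force: 0.0
[ 0.5906 -0.2264  0.1993] [-0.0527  0.0199  0.0494]
[278.0627 227.3825]
[276.5493  54.1188]
[103.1937 127.6807]
[163.5571 122.9972]
```

View pics/w1.png

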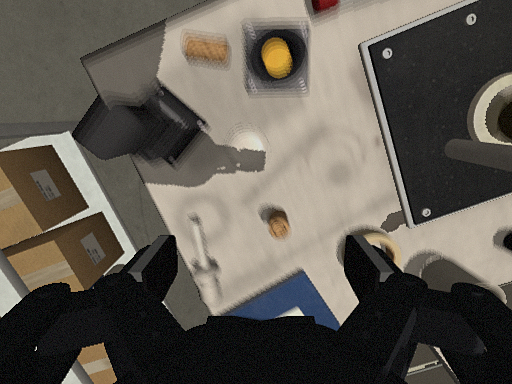

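The wrist view, slightly blurred by settling, puts the cork at (278,222), close to the predicted (278,227). The holder's brass floor is at (277,57) against a predicted (277,54). I'll move over the cork and measure it when still.

Scaled: 0.06 m is 0.075, -0.0527 m is -0.0659.

```bash
echo '{"steps": [[-0.0375,0.0125,0.0375,0,0.085],[-0.0659,0.025,0.0625,0,0.085],[-0.0659,0.025,0.075,0,0.085],[-0.0659,0.025,0.075,0,0.085],[-0.0659,0.025,0.075,0,0.085]]}' | python3 jog.py
python3 - <<'E'
from rig import env, eyes, workorder, probe_bus
from h import *
np.set_printoptions(precision=4,suppress=True)
s=probe_bus.state();R=Rn.from_quat(s['ee_rot']).as_matrix();print(s['eef_pos'],R.T@(np.array([.647,-.227,.03])-s['eef_pos']))
c=eyes.capture("wrist")
u=proj(c,[.647,-.227,.044]).round().astype(int);print(u)
x,y=max(u[0]-60,0),max(u[1]-60,0)
cv2.imwrite('pics/w2.png',np.hstack([cv2.resize(c['img'][y:y+120,x:x+120,::-1],None,fx=4,fy=4)]));print(x,y)
E
```

```text
time_s: 2.85
eef_pos: [0.6441, -0.2257, 0.1401]
ee_rot: [0.183, 0.983, -0.0, -0.0]
contact_force: [-0.1, -0.4, 1.2]
opening: 0.0849
gripper_force: 0.0
[ 0.6441 -0.2257  0.1401] [-0.0032 -0.0002  0.1101]
[260 200]
200 140
```

View pics/w2.png

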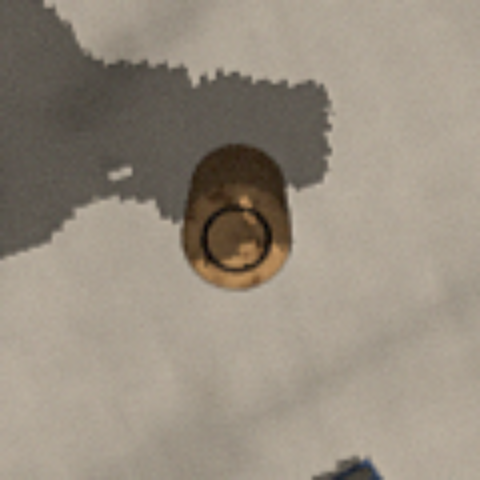

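The ink ring is at about (259,199), against a predicted (260,200), so the cork position is confirmed. Now I'll go down and grip it.

Scaled: 0.11 m is 0.1375, -0.003 m is -0.0038.

```bash
echo '{"steps": [[-0.0038,0,0.05,0,0.085],[-0.0038,0,0.1,0,0.085],[-0.0038,0,0.1313,0,0.085],[-0.0038,0,0.1375,0,0.085],[-0.0038,0,0.1375,0,0],[-0.0038,0,0.1375,0,0],[-0.0038,0,0.1375,0,0],[-0.0038,0,0.1375,0,0],[-0.0038,0,0.1375,0,0],[-0.0038,0,0.1375,0,0]]}' | python3 jog.py; echo '{"steps": [[0,0,0,0,0],[0,0,0,0,0],[0,0,0,0,0],[0,0,0,0,0]]}' | python3 jog.py
```

```text
time_s: 3.9
eef_pos: [0.649, -0.2275, 0.0318]
ee_rot: [0.183, 0.983, -0.001, 0.002]
contact_force: [-0.1, -0.7, 6.1]
opening: 0.0221
gripper_force: 59.1
time_s: 4.3
eef_pos: [0.6491, -0.2275, 0.0318]
ee_rot: [0.183, 0.983, -0.001, 0.002]
contact_force: [0.3, -0.8, 5.1]
opening: 0.0218
gripper_force: 59.1
```

Scaled: 0.182 m is 0.2275, 0.17 m is 0.2125.

```bash
echo '{"steps": [[0,0,-0.0375,0,0],[0,0,-0.0875,0,0],[0.025,0,-0.1125,0,0],[0.075,-0.0013,-0.1125,0,0],[0.125,-0.0013,-0.1125,0,0],[0.175,-0.0025,-0.1125,0,0],[0.2125,-0.0025,-0.1125,0,0],[0.2275,-0.0025,-0.1125,0,0],[0.2275,-0.0025,-0.1125,0,0],[0.2275,-0.0025,-0.1125,0,0]]}' | python3 jog.py; echo '{"steps": [[0,0,0.0125,0,0],[0,0,0.025,0,0],[0,0,0.025,0,0],[0,0,0.025,0,0]]}' | python3 jog.py
python3 - <<'E'
from rig import env, eyes, workorder, probe_bus
from h import *
T=eyes.capture("top");S=eyes.capture("side");W=eyes.capture("wrist")
f=lambda c,u,v,k,r:cv2.resize(c['img'][v-r:v+r,u-r:u+r,::-1],(k,k),interpolation=cv2.INTER_CUBIC)
cv2.imwrite('pics/p1.png',np.hstack([f(S,271,250,400,40),f(W,258,150,400,130)]))
X=[.4766,-.1636,.03]
for c in(T,S,W): print(proj(c,X),proj(c,[.4766,-.1636,.056+.0535]),proj(c,[.4766,-.1636,.012+.0535]))
E
```

```text
time_s: 5.3
eef_pos: [0.4775, -0.1631, 0.1195]
ee_rot: [0.183, 0.983, -0.0, 0.001]
contact_force: [0.8, -0.4, -1.0]
opening: 0.0218
gripper_force: 58.8
time_s: 5.7
eef_pos: [0.4767, -0.1627, 0.0981]
ee_rot: [0.183, 0.983, 0.0, -0.001]
contact_force: [-0.8, -0.3, 0.3]
opening: 0.0223
gripper_force: 58.8
[240.30818621 235.88120229] [237.98552569 234.5861147 ] [239.32238379 235.33153071]
[270.21482016 254.50163104] [272.21614879 218.7256115 ] [271.08108048 239.01624508]
[258.92209601 206.13454047] [258.06317873 256.22400141] [258.62896236 223.22920977]
```

View pics/p1.png

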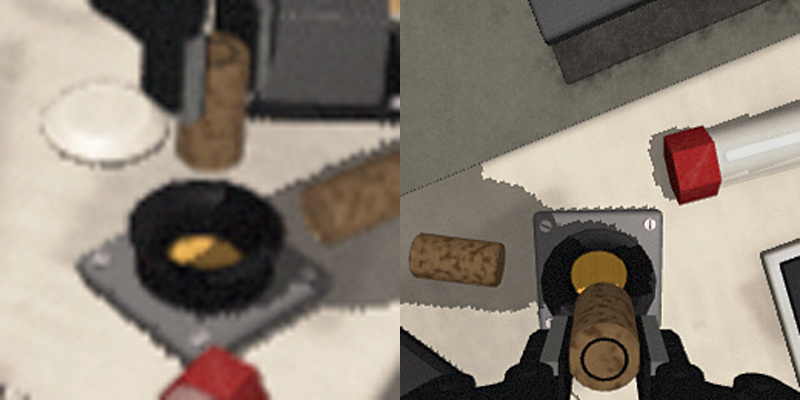

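The cork is gripped with its ring up. It leans slightly (about 0.1 rad, seen at (211,152)–(228,50) in the left crop) and hangs over the brass floor. I'll lower it and check the force.

Scaled: 0.05 m is 0.0625, 0.047 m is 0.0588.

```bash
echo '{"steps": [[0,0,0.0125,0,0],[0,0,0.025,0,0],[0,0,0.0375,0,0],[0,0,0.0475,0,0],[0,0,0.055,0,0],[0,0,0.0588,0,0],[0,0,0.0625,0,0],[0,0,0.0625,0,0]]}' | python3 jog.py
```

```text
time_s: 6.65
eef_pos: [0.4768, -0.1629, 0.0489]
ee_rot: [0.183, 0.983, 0.0, -0.0]
contact_force: [-0.6, 0.6, 0.2]
opening: 0.0221
gripper_force: 58.8
```

Scaled: 0.004 m is 0.005, 0.002 m is 0.0025.

```bash
echo '{"steps": [[0,0,0.0025,0,0],[0,0,0.005,0,0],[0,0,0.005,0,0],[0,0,0.005,0,0.05],[0,0,0.005,0,0.05],[0,0,0.005,0,0.05],[0,0,0.005,0,0.05]]}' | python3 jog.py; echo '{"steps": [[0,0,0,0,0.085],[0,0,-0.025,0,0.085],[0,0,-0.0625,0,0.085],[0,0,-0.1125,0,0.085],[0,0,-0.1625,0,0.085],[0,0,-0.1875,0,0.085],[0,0,-0.1875,0,0.085],[0,0,-0.1875,0,0.085]]}' | python3 jog.py
python3 - <<'E'
from rig import env, eyes, workorder, probe_bus
from h import *
np.set_printoptions(precision=4,suppress=True)
T=eyes.capture("top");S=eyes.capture("side");W=eyes.capture("wrist")
f=lambda c,u,v,k,r:cv2.resize(c['img'][v-r:v+r,u-r:u+r,::-1],(k,k),interpolation=cv2.INTER_CUBIC)
u=proj(W,[.4766,-.1636,.056]);ui=u.round().astype(int);print(u,proj(S,[.4766,-.1636,.056]))
cv2.imwrite('pics/p2.png',np.hstack([f(S,271,250,400,40),f(W,ui[0],ui[1],400,50)]))
s=probe_bus.state();R=Rn.from_quat(s['ee_rot']).as_matrix()
print(s['eef_pos'],R.T@(np.array([.4963,-.3067,.19])-s['eef_pos']), np.arctan2(R[1,1],R[0,1]))
m=np.array([.4963,-.3067]);yd=np.array([np.cos(2.05),np.sin(2.05)])
for z in(.134,.125,.11,.095,.085): p=m+yd*.022; print(z,(proj(S,[*p,z])-[200,155])*5+2)
E
```

```text
time_s: 7.35
eef_pos: [0.4771, -0.163, 0.0454]
ee_rot: [0.183, 0.983, -0.0, 0.0]
contact_force: [-0.5, 0.2, -0.1]
opening: 0.0502
gripper_force: 0.0
time_s: 8.15
eef_pos: [0.4772, -0.163, 0.1953]
ee_rot: [0.183, 0.983, -0.0, 0.0]
contact_force: [-0.2, -0.3, -0.4]
opening: 0.0851
gripper_force: 0.0
[259.1502 186.567 ] [270.8451 243.2348]
[ 0.476  -0.1624  0.1931] [-0.0709 -0.1273  0.0028] 1.2020484566810365
0.134 [493.0345  93.5133]
0.125 [491.2013 114.0841]
0.11 [488.193  147.8418]
0.095 [485.2419 180.9571]
0.085 [483.3056 202.686 ]
```

View pics/p2.png

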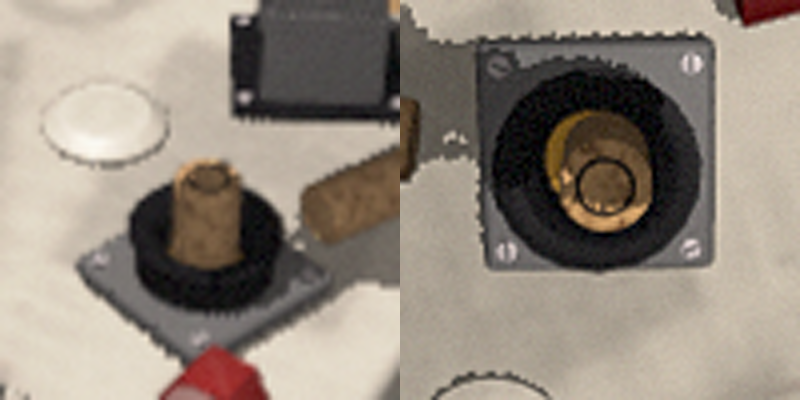

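The cork stands upright and fully down, ring up at (206,186) in the right crop. Now I'll move over the meter and turn to its yaw.

Scaled: -0.127 m is -0.1588, -0.105 m is -0.1313, -0.848 rad is -0.212.

```bash
echo '{"steps": [[-0.0188,-0.0313,0,-0.035,0.085],[-0.0375,-0.0625,0,-0.07,0.085],[-0.05,-0.1,0,-0.105,0.085],[-0.0688,-0.1313,0,-0.14,0.085],[-0.0875,-0.1588,0,-0.175,0.085],[-0.0875,-0.1588,0,-0.212,0.085],[-0.0875,-0.1588,0,-0.212,0.085],[-0.0875,-0.1588,0,-0.212,0.085],[-0.0875,-0.1588,0,-0.212,0.085]]}' | python3 jog.py
python3 - <<'E'
from rig import env, eyes, workorder, probe_bus
from h import *
np.set_printoptions(precision=4,suppress=True)
W=eyes.capture("wrist");T=eyes.capture("top")
s=probe_bus.state();R=Rn.from_quat(s['ee_rot']).as_matrix()
m=np.array([.4963,-.3067]);yd=np.array([np.cos(2.05),np.sin(2.05)]);xd=np.array([yd[1],-yd[0]])
print(s['eef_pos'],np.arctan2(R[1,1],R[0,1]),R.T@(np.array([*m,.096])-s['eef_pos']))
im=np.ascontiguousarray(W['img'][:,:,::-1])
for a,b in((1,1),(1,-1),(-1,-1),(-1,1)):
    q=proj(W,[*(m+a*.015*xd+b*.022*yd),.134]);print(q);cv2.circle(im,tuple(q.round().astype(int).tolist()),2,(0,0,255),-1)
im=cv2.convertScaleAbs(im,alpha=1.8,beta=10)
cv2.imwrite('pics/p3.png',cv2.resize(im[100:384,100:420],None,fx=2,fy=2))
E
```

```text
time_s: 9.2
eef_pos: [0.4963, -0.3058, 0.1947]
ee_rot: [-0.237, 0.972, 0.001, -0.0]
contact_force: [-0.9, 0.5, -0.1]
opening: 0.0851
gripper_force: 0.0
[ 0.4965 -0.306   0.1952] 2.0496022897576833 [ 0.0005 -0.0006  0.0992]
[287.9697 228.0721]
[229.1402 228.2374]
[227.8368 189.4074]
[288.9463 189.2462]
```

View pics/p3.png

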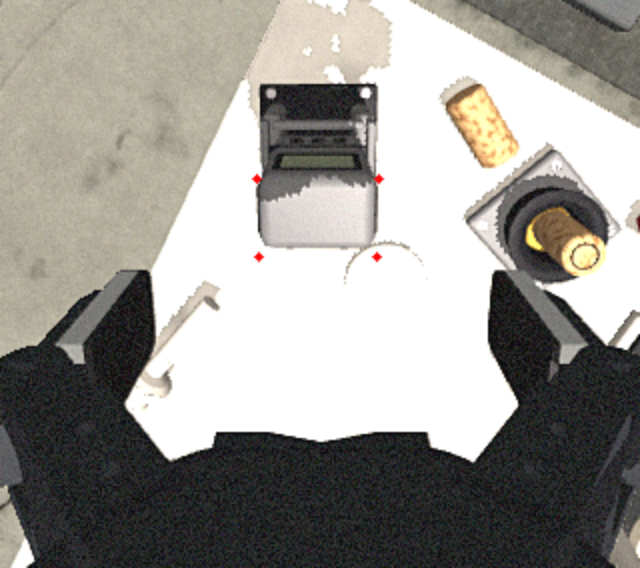

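The wrist view shows the meter's top face at x 259–377, y 168–247, about 4 mm nearer the image top than the red predicted corners. The ring is at (585,257) in the crop. I'll get the meter-to-ring offset from this one image and check it in the top and side views.

Run:
```python
from rig import env, eyes, workorder, probe_bus
from h import *
np.set_printoptions(precision=4,suppress=True)
W=eyes.capture("wrist");T=eyes.capture("top");S=eyes.capture("side")
a=plane(W,258.75,203.5,.134);b=plane(W,392.25,228.25,.056);print('wrist: meter',a,'ring',b,b-a)
yd=np.array([np.cos(2.05),np.sin(2.05)]);xd=np.array([yd[1],-yd[0]])
A=lambda x,y:(215+(x+.5)/5-.5,145+(y+.5)/5-.5)
print('top meter',plane(T,*A(470,388),.134))
# cork top in top & side cams by colour
for n,c,(x,y,w,h),z in(('top',T,(222,217,40,40),.056),('side',S,(255,236,30,30),.056)):
    hsv=cv2.cvtColor(c['img'],cv2.COLOR_RGB2HSV)[y:y+h,x:x+w]
    m=cv2.inRange(hsv,(5,60,60),(25,220,255)); k=cv2.findContours(m,0,1)[0]; k=max(k,key=cv2.contourArea)
    X,Y,w2,h2=cv2.boundingRect(k); print(n,(x+X,y+Y,w2,h2))
cv2.imwrite('pics/p4.png',np.hstack([cv2.resize(T['img'][212:262,215:265,::-1],(400,400),interpolation=2),cv2.resize(S['img'][230:270,250:290,::-1],(400,400),interpolation=2)]))
# screws as a wrist check
for q in((271,93),(366,93)): print('screw',plane(W,100+q[0]/2-.25,100+q[1]/2-.25,.008))
print('pred top',[plane(T,*A(*p),.008) for p in((356,376),(423,494))])
```

```text
wrist: meter [ 0.4928 -0.3086  0.134 ] ring [ 0.4746 -0.1609  0.056 ] [-0.0182  0.1477 -0.078 ]
top meter [ 0.4962 -0.3067  0.134 ]
top (232, 230, 17, 14)
side (265, 242, 14, 22)
screw [ 0.4799 -0.346   0.008 ]
screw [ 0.4551 -0.298   0.008 ]
pred top [array([ 0.5113, -0.2681,  0.008 ]), array([ 0.4563, -0.2968,  0.008 ])]
```

View pics/p4.png

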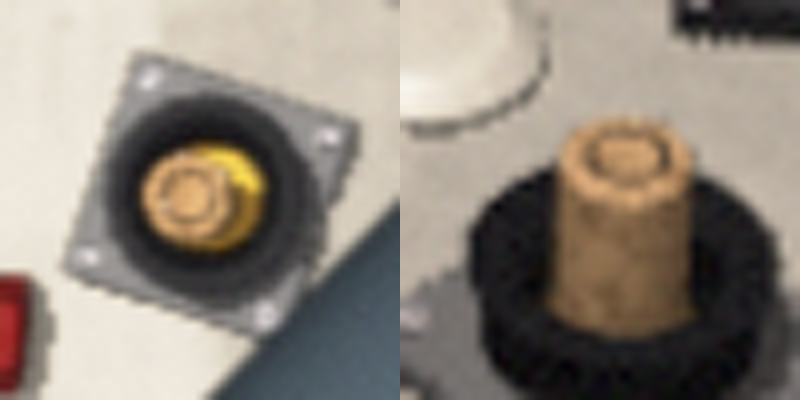

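The top view puts the seated ring at about (237.9,235.8), i.e. (0.476,-0.160). The meter-to-ring offsets from the wrist and top views agree within 2 mm. Now I'll grasp the meter.

```bash
echo '{"steps": [[0.0025,0,0.0375,0,0.085],[0.0025,0,0.075,0,0.085],[0.0025,0,0.1063,0,0.085],[0.0025,0,0.1238,0,0.085],[0.0025,0,0.1238,0,0.085],[0.0025,0,0.1238,0,0.02],[0.0025,0,0.1238,0,0.02],[0.0025,0,0.1238,0,0.02],[0.0025,0,0.1238,0,0.02],[0.0025,0,0.1238,0,0.02]]}' | python3 jog.py; echo '{"steps": [[0,0,0,0,0.02],[0,0,0,0,0.02],[0,0,0,0,0.02],[0,0,0,0,0.02]]}' | python3 jog.py
```

```text
time_s: 10.45
eef_pos: [0.4959, -0.3084, 0.0985]
ee_rot: [-0.237, 0.971, -0.001, 0.001]
contact_force: [0.4, 0.5, 6.9]
opening: 0.0433
gripper_force: 61.7
time_s: 10.85
eef_pos: [0.4959, -0.3084, 0.0985]
ee_rot: [-0.237, 0.971, -0.002, 0.001]
contact_force: [0.1, 0.5, 5.5]
opening: 0.0433
gripper_force: 61.7
```

Scaled: -0.09 m is -0.1125, -0.085 m is -0.1063.

```bash
echo '{"steps": [[0,0,-0.0125,0,0.02],[0,0,-0.0313,0,0.02],[0,0,-0.05,0,0.02],[0,0,-0.0688,0,0.02],[0,0,-0.0875,0,0.02],[0,0,-0.1063,0,0.02],[0,0,-0.1125,0,0.02],[0,0,-0.1125,0,0.02],[0,0,-0.1125,0,0.02]]}' | python3 jog.py
python3 - <<'E'
from rig import env, eyes, workorder, probe_bus
from h import *
np.set_printoptions(precision=4,suppress=True)
s=probe_bus.state();R=Rn.from_quat(s['ee_rot']).as_matrix()
print(s['eef_pos'],R.T@np.array([-.0192,.1471,0]),R.T@(np.array([.4959-.0192,-.3084+.1471,s['eef_pos'][2]])-s['eef_pos']),s['contact_force'])
E
```

```text
time_s: 11.75
eef_pos: [0.4946, -0.3074, 0.1858]
ee_rot: [-0.237, 0.971, 0.0, -0.0]
contact_force: [0.5, 0.6, -2.0]
opening: 0.0434
gripper_force: 61.9
[ 0.4946 -0.3074  0.1858] [-0.0508  0.1394  0.0001] [-0.0515  0.1379  0.0001] [ 0.5496  0.6183 -1.9985]
```

Scaled: 0.1385 m is 0.1731, 0.056 m is 0.07.

```bash
echo '{"steps": [[-0.0125,0.035,0,0,0.02],[-0.025,0.07,0,0,0.02],[-0.0375,0.105,0,0,0.02],[-0.05,0.14,0,0,0.02],[-0.0625,0.1688,0,0,0.02],[-0.064,0.1731,0,0,0.02],[-0.064,0.1731,0.0188,0,0.02],[-0.064,0.1731,0.0375,0,0.02],[-0.064,0.1731,0.0375,0,0.02],[-0.064,0.1731,0.0375,0,0.02]]}' | python3 jog.py; echo '{"steps": [[0,0,0,0,0.02],[0,0,0,0,0.02],[0,0,0,0,0.02]]}' | python3 jog.py;python3 - <<'E'
from rig import env, eyes, workorder, probe_bus
from h import *
np.set_printoptions(precision=4,suppress=True)
S=eyes.capture("side");T=eyes.capture("top");W=eyes.capture("wrist")
s=probe_bus.state();print(s['eef_pos'],s['contact_force'])
cv2.imwrite('pics/p5.png',np.hstack([cv2.resize(S['img'][170:270,230:310,::-1],(480,600),interpolation=2),cv2.resize(W['img'][60:360,180:340,::-1],(320,600),interpolation=2)]))
E
```

```text
time_s: 12.75
eef_pos: [0.4754, -0.1614, 0.1545]
ee_rot: [-0.237, 0.972, 0.001, -0.001]
contact_force: [-0.2, -0.1, -1.0]
opening: 0.0436
gripper_force: 62.3
time_s: 13.05
eef_pos: [0.4768, -0.1615, 0.157]
ee_rot: [-0.237, 0.971, -0.0, 0.0]
contact_force: [0.2, 0.1, -2.4]
opening: 0.0433
gripper_force: 62.3
[ 0.4766 -0.1612  0.1567] [ 0.1319  0.0096 -2.2462]
```

View pics/p5.png

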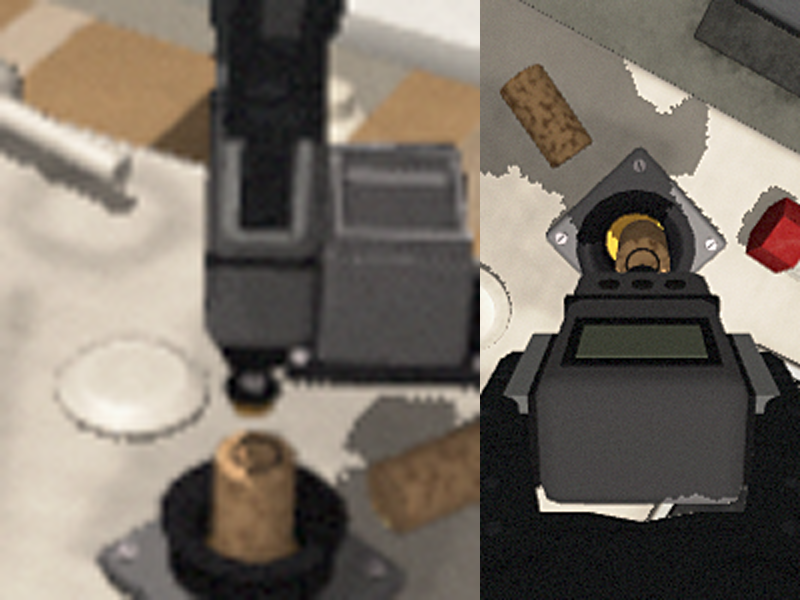

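The side crop shows the brass tip at (253,407) and the ring at (259,452). That is about 2 mm off along tool x and about 17 mm above the ring. In the wrist view the ring is centred on the meter. I'll correct the offset and lower.

Scaled: 0.014 m is 0.0175, 0.002 m is 0.0025.

```bash
echo '{"steps": [[0.0025,0,0.005,0,0.02],[0.0025,0,0.01,0,0.02],[0.0025,0,0.015,0,0.02],[0.0025,0,0.0175,0,0.02],[0.0025,0,0.0175,0,0.02],[0.0025,0,0.0175,0,0.02]]}' | python3 jog.py; echo '{"steps": [[0,0,0.0013,0,0.02],[0,0,0.0025,0,0.02],[0,0,0.0038,0,0.02],[0,0,0.005,0,0.02],[0,0,0.005,0,0.02],[0,0,0.005,0,0.02]]}' | python3 jog.py
```

```text
time_s: 13.8
eef_pos: [0.4745, -0.1619, 0.1422]
ee_rot: [-0.237, 0.971, 0.0, -0.0]
contact_force: [-0.5, -0.5, -2.3]
opening: 0.0437
gripper_force: 62.3
time_s: 14.4
eef_pos: [0.4748, -0.162, 0.1387]
ee_rot: [-0.237, 0.971, -0.0, 0.0]
contact_force: [-0.4, -0.1, 0.6]
opening: 0.0437
gripper_force: 62.5
```

Scaled: 0.004 m is 0.005, 0.003 m is 0.0038.

```bash
echo '{"steps": [[0,0,0.0013,0,0.02],[0,0,0.0025,0,0.02],[0,0,0.0038,0,0.02],[0,0,0.005,0,0.02],[0,0,0.005,0,0.02],[0,0,0.005,0,0.02],[0,0,0.005,0,0.02],[0,0,0.005,0,0.02]]}' | python3 jog.py
python3 - <<'E'
from rig import env, eyes, workorder, probe_bus
from h import *
f=[]
for i in range(6): c=eyes.capture("side"); f.append(probe_bus.state()['contact_force'][2])
print(np.round(f,2),probe_bus.state()['eef_pos'])
cv2.imwrite('pics/p6.png',cv2.resize(c['img'][185:270,230:310,::-1],(560,595),interpolation=2))
E
```

```text
time_s: 15.2
eef_pos: [0.4747, -0.162, 0.1345]
ee_rot: [-0.237, 0.971, -0.0, 0.0]
contact_force: [-0.3, 1.2, 2.1]
opening: 0.0435
gripper_force: 62.6
[1.79 2.23 1.9  2.5  1.66 2.26] [ 0.47467765 -0.16202453  0.13435834]
```

View pics/p6.png

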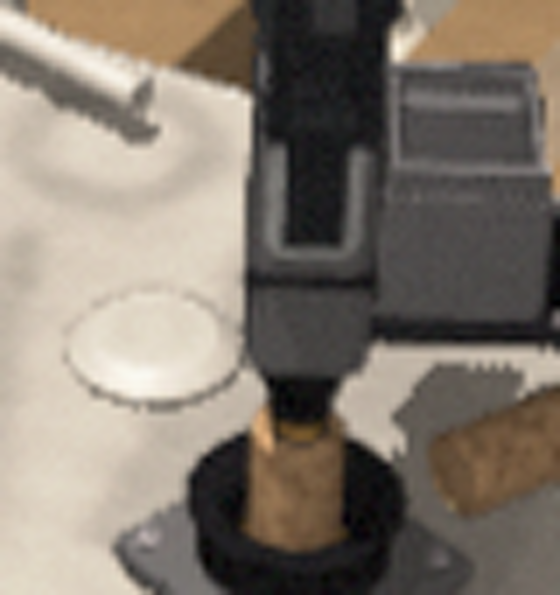

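The head sits centred on the ring at (299,430), with the cork centred at x≈300. The meter looks plumb and the net push is about 4.3 N, so I'll hand in.

```bash
python3 -c "
from rig import env, eyes, workorder, probe_bus
print(workorder.hand_in())"
```

```text
the job is handed in; nothing more can be done
None
```

I handed the job in with the cork seated ring up in the holder and the meter held plumb on the ink ring at about 4.3 N, roughly half the spring's travel; no verdict came back.

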